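Zero the angle readout, then hold the inspection flap at the set angle

ROBOT

A 6-joint arm with a two-finger parallel gripper is mounted at the origin on a cart in front of the work surface, level with it; the furniture and walls round the work are solid. World frame = base frame: x ahead of the robot, y to its left, z up, the work surface at z = 0. Lengths are in m, angles in rad, forces in N, time in s.
With the tool pointing down it reaches from about 0.425 to 0.95 m from the base axis. Payload 3.5 kg.
Tool frame: the origin (TCP) lies at the very end of the fingers, on their centre line; the grasp point (between the pads) lies 19 mm behind it; y points along the fingers, z is the direction in which the jaws open and shut, and the axes are right-handed (so a half turn about y gives the same grasp; the last joint's range is limited). The gripper opens to 85 mm and grips with 20 to 120 N. Pads are 22 mm wide; open, the fingers measure 114 mm over their backs; the gripper's body (76 mm by 85 mm) begins 54 mm behind the grasp point. The pads swing forward as they close: fully open they stand 13 mm farther back than shut.
Start: joints at [-1.313, 0.286, 1.577, -0, 1.279, -0.15], TCP at [0.268, -0.62, 0.231] pointing down, gripper open.
Joint ranges: [-2.77, 2.77], [-0.9, 2.22], [0.21, 2.48], [-1.53, 4.67], [0.24, 2.81], [-2.84, 2.84]. Speed limits (rad/s): [2.79, 2.79, 3.14, 3.14, 3.14, 3.14].

INTERFACE

Orientations are given as a unit quaternion [x, y, z, w].
In Python, from plant import ctrl gives the robot as it stands. The module is installed in compiled form; this text tells all that it offers.
- The arm moves only by the tool jog_arm, never from a script. Its argument "deltas" is a list of rows, each a list of 3 entries, a list of its own where there are three numbers: the turn, a rotation vector about the tool's x, y, z in rad, then the shift along the tool's x, y, z in m, then the opening, from 0 (shut) to 1 (fully open). In form: [[[wx, wy, wz], [dx, dy, dz], gripper], ...]. A call has 1 to 10 rows; each row is the pose to reach, as a shift and turn from the pose measured when the call began, along the tool's axes at that moment; what a row does not reach only later rows make up. A row lasts 1/12 s, in which the tool goes at most 41.7 mm and 7.16 degrees, less where a joint would pass 70% of its speed; a pose out of reach is approached as far as the arm can. A call with a gripper value outside its range is refused whole. The fingers move at their own pace and stop on an object; "force" is the grip in N (left out, the last holds). Time passes only in rows, so rows that repeat a pose let the fingers close. It gives the time, the measured TCP pose, the force and the opening at its end, in the units of the state.
- ctrl.get_state(): the state, without advancing time (a new reading comes with each control period).
- ctrl.read_camera(name): name is "scene" or "top" or "wrist"; returns a dict with "pixels" (384x512x3 uint8, blue, green, red), "range_z" (384x512 float32, m along the optical axis (not along the pixel's ray), 0 where there is no reading), "fx", "fy", "cx", "cy" (pixels), "k1" (the pictures are not rectified: a ray, as slopes to the right and down, at radius r is drawn at 1 + k1 r^2 times it, then the intrinsics apply), "T" (4x4, takes a point from camera to world coordinates); the wrist camera has in their place "mount" (4x4, takes a point from camera to tool coordinates, whose origin is the TCP and whose axes are the tool frame's). Camera axes: x right, y up, looking along -z (the intrinsics and any distortion apply to the point x, -y, -z); pixel columns grow to the right and rows downward; lengths in m; the calibration is good to about 2 mm. A picture is of the moment at which its call begins: read the wrist's pose just before it.
- ctrl.sign_off(): hands the job in, once; it reports no verdict.
The state is a dict: "time": time; "qpos": joint angles; "dq": joint speeds; "joint_efforts": joint torques, N m; "eef_pos": TCP position; "tcp_rot": TCP orientation; "contact_force": force on the tool from outside, world axes, zero at the start; "wrist_torque": the same for the moment, N m; "opening": opening from 0.0 (shut) to 1.0 (fully open).
Only numpy, scipy, OpenCV 4.12 (cv2) and the standard library are available. Lean on these libraries where they do the work, as an engineer would, in place of code of your own. Each camera call takes 0.05 s, during which the arm holds its last target.

TASK

While the inspection flap of the bench unit is still shut, zero its angle readout: push the small button at the bottom of the round well all the way down with the steel punch from the wooden stand, then put the punch back upright in the hole of the stand and let go of it. Next raise the flap, which has a front bar to take it by, to the angle marked by the set arm beside it, so that flap and arm are in line seen from the side, and finish while still holding the flap steady there. Do not shift the set arm, and leave the other things on the board where they are.

Things in the scene. Friction and masses are not known exactly. Their poses are not given: they have to be found in the camera images.
- board: Plywood work board on legs, fixed, 400 x 310 mm: its top, on which everything for the job stands, is 112 mm above the table (z = 0.112). Origin on the table under its middle; its x axis points away from the robot along the long side, turned about 0.58 rad. To its right (-y side) leather straps stand up to about 0.25 m above the table.
- unit: Bench unit, fixed on the board: grey steel housing on a dark base plate 160 x 204 x 8 mm. Origin on the board's top; its -x axis points to the side of the front bar, roughly to the robot; z up. Housing: x -60..70 mm, y -70..96 mm, 60 mm high. The flap covers y -70..40; the readout housing with the button lies at +y; the set arm and a bent quadrant bar (up to 160 mm high, at y -96) at -y.
- flap (a joint): Angle of the flap, rad: 0 = shut (level), grows as the front edge rises, 1.4 at most. Hinge axis along the unit's y at the far (+x) edge. Aluminium plate 136 x 110 x 5 mm, 0.35 kg (varies by a fifth), no stay or spring: it falls shut when let go; about 2 N at the bar lifts it.
- flap_hinge (a point): Middle of the flap's hinge axis, 66 mm above the board, at (76, -15) mm in the unit's frame. The axes of this point turn with the flap: x points away from the front bar, y along the hinge.
- flap_bar (a point): Middle of the flap's front bar: round steel bar 10 mm thick, 90 mm long, parallel to the hinge, 195 mm from the hinge axis, 66 mm above the board when shut. It stands 48 mm free in front of the flap's edge and 54 mm in front of the housing, held by an 8 mm rod at each end; open space under it. Its axes turn with the flap as for flap_hinge. The bar can turn in the grip.
- set_arm (a joint): Angle of the set arm, rad, counted just like the flap's angle: the angle to which the flap is to be raised (0.5 to 0.85). The arm is held stiffly and stays where it is.
- set_arm_tip (a point): End of the set arm: a straight steel bar 140 x 8 x 6 mm that turns about the same hinge axis as the flap, 9 mm beside the flap's -y edge; the point lies on its centre line 140 mm from the axis. Axes turn with the arm: x points from the tip to the hinge, y along the hinge.
- button_top (a point): Centre of the top face of the zero button: steel, 12 mm across, 54 mm above the board at rest, 8 mm below the rim of a round well 16 mm across. The rim is 62 mm above the board; the well is at (-32, 69) mm in the unit's frame. The readout housing around it is no higher than the rim.
- button (a joint): Travel of the button downward, m: 0 at rest, 0.005 fully down; springs back. Spring force 1.5 N at the start, 4 N fully down.
- punch: Steel punch 125 mm long, 45 g, standing tip down in the stand. Round shank 12 to 13 mm thick over the upper 77 mm, tapering over the lower 48 mm to a flat tip 6 mm across. Origin in mid length, 6.5 mm off the centre line; its y axis runs along the punch from tip to head.
- punch_tip (a point): Centre of the punch's tip face, 125 mm below the head. In the stand it is 5 mm above the board.
- punch_head (a point): Centre of the punch's head (top end). In the stand it is 130 mm above the board, 68 mm above the stand's top.
- stand: Wooden stand, fixed: block 50 x 50 x 62 mm with one hole, on the board at the unit's left (+y) side. Origin in the middle of its underside.
- stand_hole (a point): Centre of the hole's mouth, 62 mm above the board. The hole is 16 mm across down to 22 mm above the board, then 10 mm across with a chamfered mouth, down to 5 mm above the board.
- wax_block: Bystander: loose yellow block of wax, 36 x 55 x 23 mm. Origin under its centre. On the board.
- brush: Bystander: loose flat brush with a wooden handle, 18 x 141 x 12 mm, lying on the board's near edge. Origin under its centre.
- buckle: Bystander: loose flat clamp-like buckle, 25 x 68 x 7 mm, lying on the board's near edge. Origin under its centre.

How it is judged:
On the way, in this order (a step that is already met when the one before it is completed fails the run):
1. the button is pushed fully down with the punch, with the flap shut (value of joint button above 0.004 m and contact force between punch and button above 1 N and value of joint flap below 0.06 rad), for 0.15 s.
2. the punch is back upright in the hole of the stand and let go of, the flap still shut (horizontal distance between punch_tip and stand_hole below 0.012 m and height (world z) of punch_tip below 0.127 m and contact force between the fingers and punch below 0.1 N and value of joint flap below 0.06 rad), for 0.2 s.
At the end, for the whole second after the job is handed in: The fingers hold the flap still (under 0.05 rad/s) within 0.06 rad of the set arm's angle, which has not been shifted (under 6 mm at its tip); the punch stands tip down in the stand's hole, seated to within 10 mm (angle between the x axis of flap_bar and the x axis of set_arm_tip, either way round below 0.06 rad and value of joint flap above 0.4 rad and velocity of joint flap between -0.05 and 0.05 rad/s and contact force between the fingers and flap above 0.5 N and horizontal distance between punch_tip and stand_hole below 0.012 m and height (world z) of punch_tip below 0.127 m and angle between punch's own y axis and vertical below 0.2 rad and distance of set_arm_tip from where it was at the start of the episode below 0.006 m); the arm keeps its last pose, push and grip.
It fails at once if the set arm is shifted (distance of set_arm_tip from where it was at the start of the episode above 0.01 m).
It fails at once if the wax block, the brush or the buckle is pushed away (30 mm) (distance of any of wax_block, brush, buckle from where it was at the start of the episode above 0.03 m).
It also fails if it takes over 56 s, if anything falls off the work surface, if the arm or the gripper's body presses on something with over 40 N, if the wrist force passes 120 N, or if a joint passes its speed limit or range.

## Working session

There is one attempt and no reset: what is moved stays moved. The work goes in short steps, Python scripts to look and compute and a tool call to move; the robot and the scene stay as the last step left them, time stands still between calls to the robot, and variables do not carry over. Pictures are saved under pics/ and viewed, and the job is handed in when it is done.

Besides the shell and the picture viewer there is one more tool, called by a JSON object that holds its "method" and its "body". jog_arm: Moves the arm, as the interface text tells. Its arguments: {"type":"object","properties":{"deltas":{"type":"array","items":{"type":"array"}},"force":{"type":"number"}},"required":["deltas"]}

```bash
mkdir -p pics; ls
cat > h.py <<'E'
import numpy as np, cv2
from plant import ctrl
from scipy.spatial.transform import Rotation as R
def snap(name,fn):
    s=ctrl.get_state(); c=ctrl.read_camera(name)
    cv2.imwrite('pics/'+fn+'.png',c['pixels'])
    if 'mount' in c:
        T=np.eye(4);T[:3,:3]=R.from_quat(s['tcp_rot']).as_matrix();T[:3,3]=s['eef_pos'];c['T']=T@c['mount']
    np.savez('pics/'+fn+'.npz',**c); return c
def load(fn): return dict(np.load('pics/'+fn+'.npz'))
def rays(c,uv):
    uv=np.atleast_2d(np.asarray(uv,float))
    K=np.array([[c['fx'],0,c['cx']],[0,c['fy'],c['cy']],[0,0,1]],float)
    p=cv2.undistortPoints(uv.reshape(-1,1,2),K,np.array([float(c['k1']),0,0,0])).reshape(-1,2)
    return np.c_[p[:,0],-p[:,1],-np.ones(len(p))]
def onplane(c,uv,z):
    T=c['T'];d=rays(c,uv)@T[:3,:3].T;o=T[:3,3]
    return o+d*((z-o[2])/d[:,2])[:,None]
def depthpt(c,uv):
    uv=np.atleast_2d(uv);r=rays(c,uv);z=np.array([c['range_z'][int(round(v)),int(round(u))] for u,v in uv])
    return (r*z[:,None])@c['T'][:3,:3].T+c['T'][:3,3]
def cloud(c):
    h,w=c['range_z'].shape;u,v=np.meshgrid(np.arange(w),np.arange(h))
    r=rays(c,np.c_[u.ravel(),v.ravel()])*c['range_z'].reshape(-1,1)
    return (r@c['T'][:3,:3].T+c['T'][:3,3]).reshape(h,w,3)
def proj(c,P):
    P=np.atleast_2d(P);q=(P-c['T'][:3,3])@c['T'][:3,:3];x=q[:,0]/-q[:,2];y=-q[:,1]/-q[:,2];k=1+c['k1']*(x*x+y*y)
    return np.c_[c['fx']*x*k+c['cx'],c['fy']*y*k+c['cy']]
def tri(obs):
    A=np.zeros((3,3));b=np.zeros(3)
    L=[]
    for c,uv in obs:
        d=(rays(c,uv)@c['T'][:3,:3].T)[0];d/=np.linalg.norm(d);o=c['T'][:3,3];M=np.eye(3)-np.outer(d,d);A+=M;b+=M@o;L.append((M,o))
    p=np.linalg.solve(A,b);return p,[np.linalg.norm(M@(p-o)) for M,o in L]
E
python3 - <<'E'
from h import *
for n in ['scene','top','wrist']:
    c=snap(n,n+'0');print(n,c['fx'],c['k1'],c['T'].round(3).tolist())
print(ctrl.get_state())
E
```

```text
pics
scene 417.98395002138545 -0.10231632674786514 [[-0.921, 0.258, -0.293, 0.279], [-0.39, -0.647, 0.655, 0.88], [-0.021, 0.717, 0.696, 0.793], [0.0, 0.0, 0.0, 1.0]]
top 430.96362518236066 0.002331621658076853 [[0.004, 0.992, -0.124, 0.444], [-1.0, 0.004, 0.001, 0.291], [0.001, 0.124, 0.992, 1.005], [0.0, 0.0, 0.0, 1.0]]
wrist 344.0577219623924 -0.09852198193580262 [[0.396, 0.869, 0.297, 0.344], [-0.918, 0.376, 0.126, -0.586], [-0.002, -0.323, 0.946, 0.373], [0.0, 0.0, 0.0, 1.0]]
{'time': 0.15, 'qpos': array([-1.31298476e+00,  2.87007194e-01,  1.57784506e+00,  9.99986008e-06,
        1.27860386e+00, -1.50005707e-01]), 'dq': array([ 0.00243653, -0.00086209, -0.00147408, -0.0002834 , -0.00164364,
        0.00032438]), 'joint_efforts': array([ 6.11248925e-05, -4.06607366e+01, -2.93140054e+01, -1.93212077e-04,
        3.99590295e-03, -9.73485527e-06]), 'eef_pos': array([ 0.26760296, -0.61912941,  0.23023256]), 'tcp_rot': array([-0.14321914,  0.69311531, -0.69179919,  0.1431549 ]), 'contact_force': array([ 0.34816701, -0.11161334,  0.18169391]), 'wrist_torque': array([-0.06498023,  0.00460692,  0.01335631]), 'opening': 1.0027663011784105}
```

View pics/scene0.png

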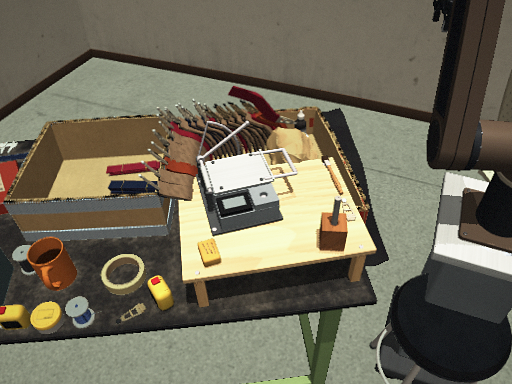

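View pics/top0.png

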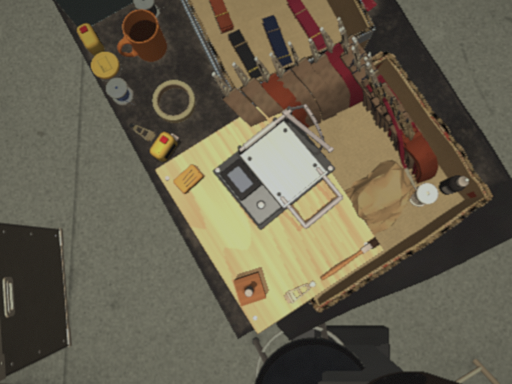

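View pics/wrist0.png

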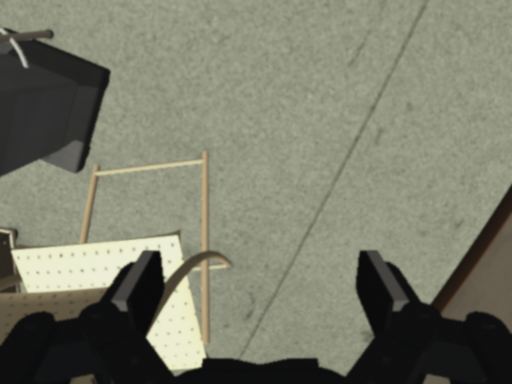

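The scene and top views show the board. In the top view the unit is at about (275,165), the stand with the punch at (250,287), the wax at (188,179), the buckle at (300,290) and the brush at (350,260). I'll zoom in.

Run:
```python
from h import *
a=load('top0')['pixels'][90:320,150:390];cv2.imwrite('pics/t0z.png',cv2.resize(a,None,fx=2.6,fy=2.6,interpolation=cv2.INTER_CUBIC))
a=load('scene0')['pixels'][110:270,180:370];cv2.imwrite('pics/s0z.png',cv2.resize(a,None,fx=3.6,fy=3.6,interpolation=cv2.INTER_CUBIC))
c=load('top0')
print(onplane(c,[[261,205],[250,287],[277,160],[188,179],[300,290]],0.17).round(3).tolist())
print(depthpt(c,[[261,205],[248,290],[277,160],[188,179],[300,290],[200,220]]).round(3).tolist())
```

```text
[[0.533, 0.292, 0.17], [0.376, 0.312, 0.17], [0.622, 0.261, 0.17], [0.583, 0.435, 0.17], [0.37, 0.217, 0.17]]
[[0.533, 0.292, 0.166], [0.377, 0.314, 0.243], [0.62, 0.261, 0.181], [0.59, 0.442, 0.132], [0.365, 0.212, 0.112], [0.507, 0.418, 0.112]]
```

View pics/t0z.png

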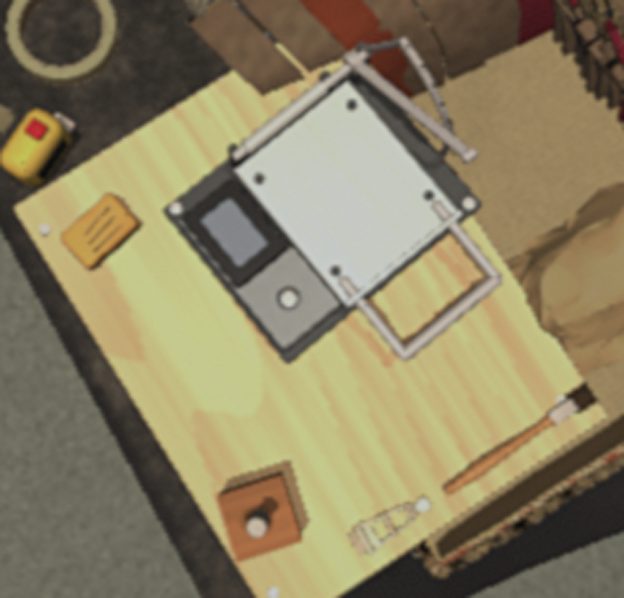

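View pics/s0z.png

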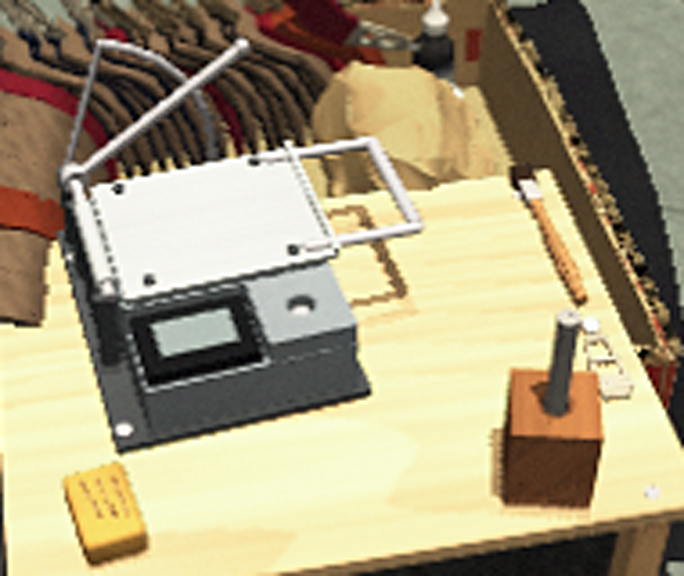

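Run:
```python
from h import *
t=load('top0');s=load('scene0')
P={}
for n,a,b in [('well',(288,298),(302,303)),('barR',(497,279),(372,145)),('barL',(405,355),(417,222)),('head',(256,525),(568,318)),('armtip',(468,155),(241,46)),('armroot',(356,60),(72,177)),('screwcorner',(176,208),(124,429)),('buckle',(423,506),(591,325)),('waxc',(100,232),(105,508))]:
    A=np.array(a)/2.6+[150,90];B=np.array(b)/3.6+[180,110]
    p,e=tri([(t,A),(s,B)]);P[n]=p;print(n,p.round(4),np.round(e,4))
d=P['barL']-P['barR'];print(np.linalg.norm(d),np.arctan2(d[1],d[0])-np.pi/2)
d=P['armtip']-P['armroot'];print(np.linalg.norm(d),np.arctan2(d[2],np.hypot(d[0],d[1])),np.arctan2(-d[1],-d[0]))
```

```text
well [0.533  0.2923 0.1721] [0.0001 0.0001]
barR [0.5478 0.1358 0.172 ] [0.0003 0.0003]
barL [0.4909 0.2062 0.1793] [0.0004 0.0004]
head [0.3725 0.3131 0.2374] [0.0003 0.0003]
armtip [0.6238 0.1693 0.2535] [0.0003 0.0003]
armroot [0.7164 0.241  0.1744] [0. 0.]
screwcorner [0.6107 0.3824 0.1213] [0.0001 0.0001]
buckle [0.377  0.1864 0.113 ] [0.0008 0.0008]
waxc [0.5907 0.4422 0.1258] [0.0005 0.0005]
0.09078970190692427 0.6794600699203177
0.14129606868366823 0.5942332690129717 0.6587877671921512
```

```bash
cat >> h.py <<'E'
def pose():
    s=ctrl.get_state();return R.from_quat(s['tcp_rot']),np.array(s['eef_pos']),s
def down(yaw): # tool y down, tool z horizontal at yaw
    z=np.array([np.cos(yaw),np.sin(yaw),0]);y=np.array([0,0,-1.]);return R.from_matrix(np.c_[np.cross(y,z),y,z])
def go(p,Rt=None,label=''):
    R0,p0,s=pose();Rt=Rt or R0
    print(label,'w',(R0.inv()*Rt).as_rotvec().round(3).tolist(),'d',R0.inv().apply(np.array(p)-p0).round(4).tolist(),'dist',np.linalg.norm(np.array(p)-p0).round(3))
E
python3 - <<'E'
from h import *
R0,p0,s=pose();print(R0.as_matrix().round(3).tolist())
for yaw in (0.67,0.67-np.pi):
    print(yaw);go([0.45,-0.3,0.4],down(yaw))
E
```

```text
[[-0.918, -0.0, 0.397], [-0.397, 0.002, -0.918], [-0.0, -1.0, -0.002]]
0.67
 w [0.001, -1.833, -0.002] d [-0.2941, -0.1693, -0.2209] dist 0.405
-2.471592653589793
 w [0.002, 1.309, 0.001] d [-0.2941, -0.1693, -0.2209] dist 0.405
```

Run:
```python
from h import *
go([0.28,-0.6,0.36],down(-1.163)); go([0.58,-0.15,0.38],down(-0.25))
```

```text
w [0.002, 0.0, -0.0] d [-0.019, -0.1297, -0.0129] dist 0.132
 w [0.002, -0.913, -0.001] d [-0.4729, -0.1491, -0.307] dist 0.583
```

{"method": "jog_arm", "body": {"deltas": [[[0,0,0],[-0.02,-0.13,-0.013],1],[[0,0,0],[-0.02,-0.13,-0.013],1],[[0,0,0],[-0.02,-0.13,-0.013],1],[[0,-0.9,0],[-0.47,-0.15,-0.307],1],[[0,-0.9,0],[-0.47,-0.15,-0.307],1],[[0,-0.9,0],[-0.47,-0.15,-0.307],1],[[0,-0.9,0],[-0.47,-0.15,-0.307],1],[[0,-0.9,0],[-0.47,-0.15,-0.307],1],[[0,-0.9,0],[-0.47,-0.15,-0.307],1],[[0,-0.9,0],[-0.47,-0.15,-0.307],1]]}}

```text
time: 0.98
eef_pos: [0.4415, -0.3555, 0.3684]
tcp_rot: [-0.424, 0.566, -0.565, 0.425]
contact_force: [0.6, 0.7, 0.4]
opening: 1.0
```

Run:
```python
from h import *
R0,p0,s=pose();print(p0,s['time'],s['qpos']);go([0.53,0.13,0.40],down(0.5))
```

```text
[ 0.44154061 -0.35548268  0.36844782] 0.9833 [-8.57196814e-01 -2.45124842e-02  1.67378779e+00  9.04899183e-04
  1.49433001e+00 -5.75188787e-01]
 w [0.0, -0.782, -0.002] d [-0.491, -0.0306, -0.0502] dist 0.494
```

{"method": "jog_arm", "body": {"deltas": [[[0,-0.8,0],[-0.49,-0.06,-0.07],1],[[0,-0.8,0],[-0.49,-0.06,-0.07],1],[[0,-0.8,0],[-0.49,-0.06,-0.07],1],[[0,-0.8,0],[-0.49,-0.06,-0.07],1],[[0,-0.8,0],[-0.49,-0.06,-0.07],1],[[0,-0.8,0],[-0.49,-0.06,-0.07],1],[[0,-0.8,0],[-0.49,-0.06,-0.07],1],[[0,-0.8,0],[-0.49,-0.06,-0.07],1],[[0,-0.8,0],[-0.49,-0.06,-0.07],1],[[0,-0.8,0],[-0.49,-0.06,-0.07],1]]}}

```text
time: 1.82
eef_pos: [0.4986, 0.0541, 0.4194]
tcp_rot: [-0.611, 0.356, -0.355, 0.612]
contact_force: [0.1, -0.9, 0.0]
opening: 0.998
```

Run:
```python
from h import *
R0,p0,s=pose();print(p0,s['time'],s['qpos']);go([0.42,0.24,0.40],down(0.67))
c=snap('wrist','w1')
```

```text
[0.49863838 0.05410157 0.4193844 ] 1.8167 [-0.09550005 -0.18491419  1.73207455  0.00201697  1.59510854 -0.61326135]
 w [-0.001, -0.152, -0.002] d [-0.2004, 0.0198, 0.0237] dist 0.203
```

View pics/w1.png

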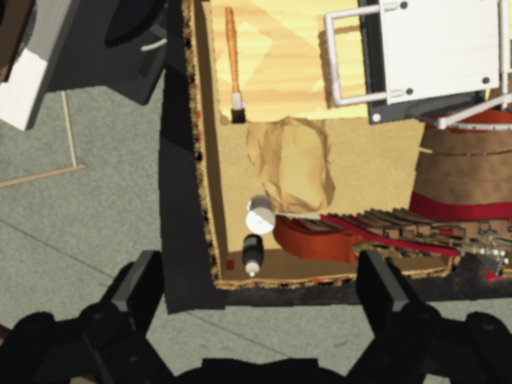

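The wrist view shows the bar at the upper right, around (335,60), and the brush at (232,60). I need to move further left.

{"method": "jog_arm", "body": {"deltas": [[[0,-0.15,0],[-0.17,0.02,0.01],1],[[0,-0.15,0],[-0.17,0.02,0.01],1],[[0,-0.15,0],[-0.17,0.02,0.01],1],[[0,-0.15,0],[-0.17,0.02,0.01],1],[[0,-0.15,0],[-0.17,0.02,0.01],1],[[0,-0.15,0],[-0.17,0.02,0.01],1],[[0,-0.15,0],[-0.17,0.02,0.01],1]]}}

```text
time: 2.45
eef_pos: [0.4221, 0.2134, 0.4015]
tcp_rot: [-0.635, 0.306, -0.305, 0.64]
contact_force: [-0.1, -0.1, 0.6]
opening: 1.0
```

Run:
```python
from h import *
R0,p0,s=pose();print(p0,s['time'],s['qpos'])
c=snap('wrist','w2')
```

```text
[0.4220777  0.21339382 0.40145179] 2.45 [ 0.24931157 -0.25501101  1.82166692  0.0070361   1.57152994 -0.42784312]
```

View pics/w2.png

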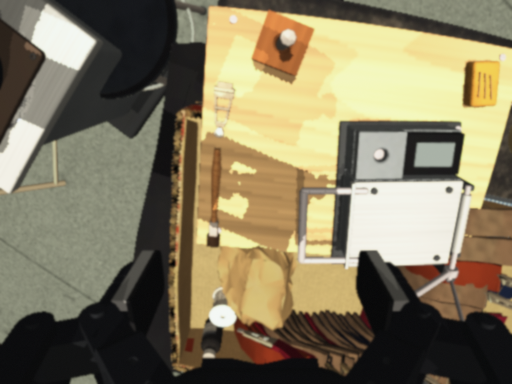

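The wrist view now shows the punch head at (288,37), the well at (380,155) and the bar at (302,188..262). I'll zoom and triangulate.

Run:
```python
from h import *
c=load('w2')
a=c['pixels'][0:290,200:500];cv2.imwrite('pics/w2z.png',cv2.resize(a,None,fx=2,fy=2,interpolation=cv2.INTER_CUBIC)[:600])
t=load('top0');s=load('scene0')
for n,w,h in [('well',(380,155),.174),('head',(288,37),.242),('barL',(302,189),.178),('barR',(301,262),.178)]: print(n,onplane(c,w,h).round(4))
for n,w,a,b in [('well',(380,155),(288,298),(302,303)),('head',(288,37),(256,525),(568,318)),('barL',(302,189),(405,355),(417,222)),('barR',(301,262),(497,279),(372,145))]:
    A=np.array(a)/2.6+[150,90];B=np.array(b)/3.6+[180,110]
    p,e=tri([(t,A),(s,B),(c,w)]);print(n,p.round(4),np.round(e,4))
```

```text
well [[0.5336 0.2927 0.174 ]]
head [[0.3731 0.3137 0.242 ]]
barL [[0.49  0.208 0.178]]
barR [[0.5517 0.1356 0.178 ]]
well [0.5333 0.2926 0.1728] [0.0003 0.0007 0.0008]
head [0.3727 0.3136 0.238 ] [0.0005 0.0006 0.0007]
barL [0.4904 0.2071 0.1796] [0.001  0.0008 0.0014]
barR [0.549  0.1361 0.1749] [0.0013 0.0027 0.0039]
```

View pics/w2z.png

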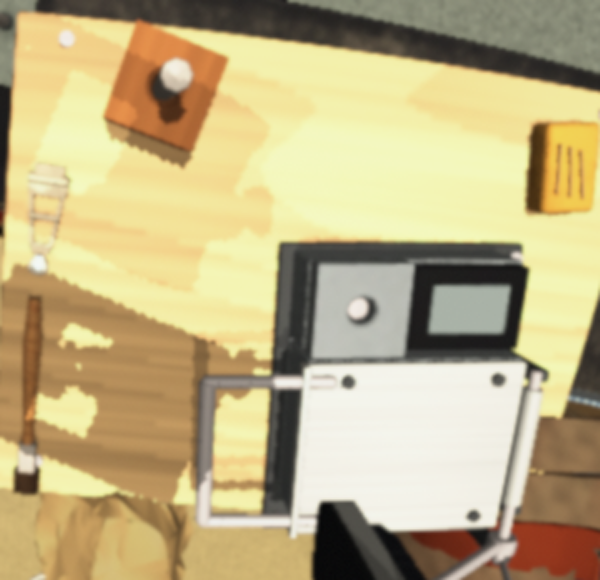

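Run:
```python
from h import *
go([0.373,0.3136,0.275],down(0.67)); go([0.373,0.3136,0.20],down(0.67))
```

```text
w [-0.006, 0.005, -0.005] d [-0.1091, 0.1273, 0.0236] dist 0.169
 w [-0.006, 0.005, -0.005] d [-0.1087, 0.2023, 0.0231] dist 0.231
```

{"method": "jog_arm", "body": {"deltas": [[[-0.006,0.005,-0.005],[-0.109,0.127,0.0235],1],[[-0.006,0.005,-0.005],[-0.109,0.127,0.0235],1],[[-0.006,0.005,-0.005],[-0.109,0.127,0.0235],1],[[-0.006,0.005,-0.005],[-0.109,0.127,0.0235],1],[[-0.006,0.005,-0.005],[-0.109,0.127,0.0235],1],[[-0.006,0.005,-0.005],[-0.109,0.127,0.0235],1],[[-0.006,0.005,-0.005],[-0.109,0.127,0.0235],1],[[-0.006,0.005,-0.005],[-0.109,0.127,0.0235],1]]}}

```text
time: 3.17
eef_pos: [0.375, 0.3128, 0.2776]
tcp_rot: [-0.635, 0.307, -0.309, 0.637]
contact_force: [-0.2, 0.6, 0.6]
opening: 0.998
```

Run:
```python
from h import *
R0,p0,s=pose();print(p0,s['time'])
go([0.373,0.3136,0.20],down(0.67))
c=snap('wrist','w3')
```

```text
[0.37499214 0.31280544 0.27757123] 3.1667
 w [-0.004, -0.002, 0.001] d [-0.002, 0.0776, -0.0014] dist 0.078
```

View pics/w3.png

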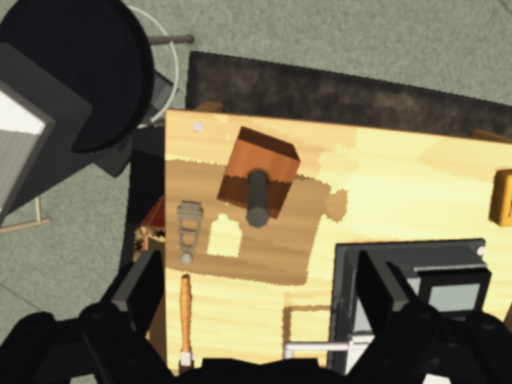

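Run:
```python
from h import *
c=load('w3');print(onplane(c,(257.5,217),.242),proj(c,[0.373,0.3136,.242]),proj(c,[0.373,0.3136,.174]))
p,e=tri([(c,(257.5,217)),(load('w2'),(288,37)),(load('top0'),(248.5,291.9))]);print(p,e)
```

```text
[[0.37269973 0.31441217 0.242     ]] [[257.03217808 218.32576325]] [[257.33177236 180.48501685]]
[0.37314952 0.31356047 0.24011863] [np.float64(0.0001878225252833566), np.float64(0.0003902860764185305), np.float64(0.0005521243033217393)]
```

Everything agrees on the head being at (257,217). It measures 0.373, 0.3136, at height 0.240 against 0.242 expected. I'll descend and grip.

{"method": "jog_arm", "body": {"deltas": [[[-0.004,-0.002,0],[-0.0025,0.077,-0.0015],1],[[-0.004,-0.002,0],[-0.0025,0.077,-0.0015],1],[[-0.004,-0.002,0],[-0.0025,0.077,-0.0015],1],[[-0.004,-0.002,0],[-0.0025,0.077,-0.0015],1],[[-0.004,-0.002,0],[-0.0025,0.077,-0.0015],1]], "force": 60}}

```text
time: 3.63
eef_pos: [0.3743, 0.3143, 0.2034]
tcp_rot: [-0.635, 0.307, -0.309, 0.638]
contact_force: [0.1, 0.1, 0.6]
opening: 1.0
```

Run:
```python
from h import *
R0,p0,s=pose();print(p0,s['time']);go([0.373,0.3136,0.20],down(0.67))
```

```text
[0.37425732 0.3142736  0.20344591] 3.6333
 w [-0.004, -0.001, 0.002] d [-0.0003, 0.0034, -0.0014] dist 0.004
```

{"method": "jog_arm", "body": {"deltas": [[[-0.004,0,0.002],[0,0.003,-0.0015],1],[[-0.004,0,0.002],[0,0.003,-0.0015],0.5],[[-0.004,0,0.002],[0,0.003,-0.0015],0],[[-0.004,0,0.002],[0,0.003,-0.0015],0],[[-0.004,0,0.002],[0,0.003,-0.0015],0],[[-0.004,0,0.002],[0,0.003,-0.0015],0],[[-0.004,0,0.002],[0,0.003,-0.0015],0],[[-0.004,0,0.002],[0,0.003,-0.0015],0],[[-0.004,0,0.002],[0,0.003,-0.0015],0],[[-0.004,0,0.002],[0,0.003,-0.0015],0]], "force": 60}}

```text
time: 4.47
eef_pos: [0.3731, 0.3134, 0.2006]
tcp_rot: [-0.636, 0.308, -0.308, 0.637]
contact_force: [-0.8, -0.5, 2.5]
opening: 0.14
```

Run:
```python
from h import *
R0,p0,s=pose();print(p0,s['time'],s['opening'],s['contact_force'],s['wrist_torque']);go([0.373,0.3136,0.20],down(0.67))
c=snap('wrist','w4')
```

```text
[0.3730841  0.31336729 0.20059361] 4.4667 0.13996575495302283 [-0.75468286 -0.47610418  2.52999033] [-0.05444814  0.11016357  0.02163649]
 w [-0.0, -0.001, 0.0] d [-0.0002, 0.0006, 0.0001] dist 0.001
```

View pics/w4.png

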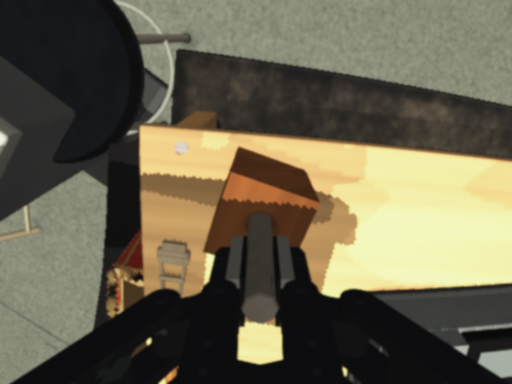

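Punch gripped: the opening is 0.14, which is about 12 mm. I'll lift it.

{"method": "jog_arm", "body": {"deltas": [[[0,0,0],[0,-0.11,0],0],[[0,0,0],[0,-0.11,0],0],[[0,0,0],[0,-0.11,0],0],[[0,0,0],[0,-0.11,0],0],[[0,0,0],[0,-0.11,0],0]]}}

```text
time: 4.93
eef_pos: [0.3738, 0.3138, 0.3125]
tcp_rot: [-0.635, 0.307, -0.309, 0.638]
contact_force: [-0.2, -0.2, -1.0]
opening: 0.141
```

Run:
```python
from h import *
R0,p0,s=pose();print(p0,s['time'],s['opening'],s['contact_force']);go([0.5333,0.2926,0.30],down(0.67))
```

```text
[0.37382649 0.31379749 0.31253556] 4.9333 0.14070446175893098 [-0.18994114 -0.24038238 -0.98355929]
 w [-0.004, -0.001, 0.001] d [0.1156, 0.0131, 0.1119] dist 0.161
```

{"method": "jog_arm", "body": {"deltas": [[[-0.004,0,0],[0.1155,0.013,0.112],0],[[-0.004,0,0],[0.1155,0.013,0.112],0],[[-0.004,0,0],[0.1155,0.013,0.112],0],[[-0.004,0,0],[0.1155,0.013,0.112],0],[[-0.004,0,0],[0.1155,0.013,0.112],0],[[-0.004,0,0],[0.1155,0.013,0.112],0],[[-0.004,0,0],[0.1155,0.013,0.112],0]]}}

```text
time: 5.52
eef_pos: [0.5324, 0.2924, 0.2973]
tcp_rot: [0.638, -0.309, 0.307, -0.635]
contact_force: [-0.4, -0.4, -0.2]
opening: 0.138
```

Run:
```python
from h import *
R0,p0,s=pose();print(p0,s['time'],s['opening'],s['contact_force']);go([0.5333,0.2926,0.262],down(0.67))
c=snap('wrist','w5');snap('scene','s5');snap('top','t5')
print(proj(c,[[0.5333,0.2926,.174],p0-[0,0,.0836]]))
a=load('s5')['pixels'][60:260,180:380];b=c['pixels'][84:384,100:400]
cv2.imwrite('pics/z5.png',np.hstack([cv2.resize(a,(400,400),interpolation=2),cv2.resize(b,(400,400))]))
```

```text
[0.53239604 0.29236254 0.2973496 ] 5.5167 0.13756973309720436 [-0.40398893 -0.440822   -0.24925553]
 w [0.004, -0.001, -0.001] d [0.0004, 0.0353, 0.001] dist 0.035
[[260.99447119 175.73835639]
 [259.74851381 192.26417175]]
```

View pics/z5.png

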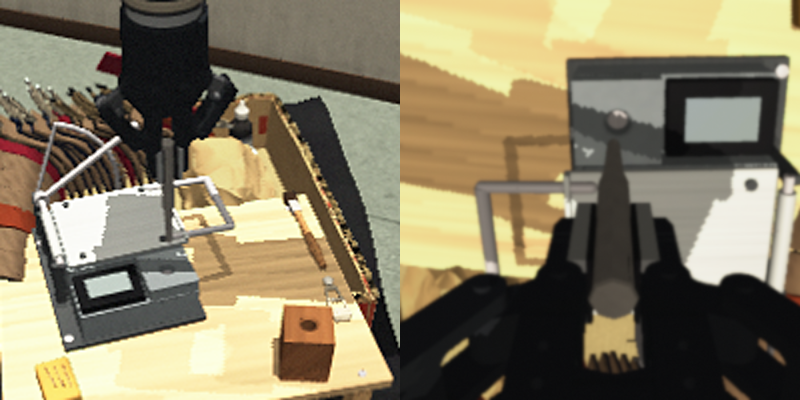

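Run:
```python
from h import *
c=load('w5')
a=c['pixels'][145:225,220:300];cv2.imwrite('pics/z5b.png',cv2.resize(a,(640,640),interpolation=2)[:600])
print(onplane(c,[(262.75,174)],.174))
```

```text
[[0.53349836 0.29463792 0.174     ]]
```

View pics/z5b.png

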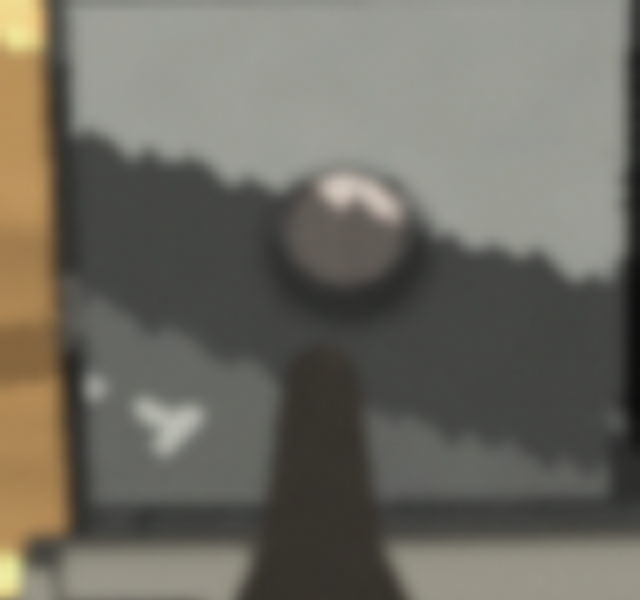

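Run:
```python
from h import *
c=load('w5');R0,p0,s=pose()
w=onplane(c,(263.75,175.4),.174)[0];ht=p0[2]-.0836;tp=onplane(c,(260.2,191.9),ht)[0]
print(w,tp,p0); d=w-tp; print(d,R0.inv().apply(d))
```

```text
[0.53487196 0.29421143 0.174     ] [0.53189167 0.29352163 0.21633604] [0.53215003 0.29308244 0.29993604]
[ 0.00298029  0.0006898  -0.04233604] [0.00128926 0.04233684 0.00276181]
```

{"method": "jog_arm", "body": {"deltas": [[[0.002,0,0],[0.001,0.03,0.0022],0],[[0.002,0,0],[0.001,0.03,0.0022],0],[[0.002,0,0],[0.001,0.03,0.0022],0],[[0.002,0,0],[0.001,0.03,0.0022],0],[[0.002,0,0],[0.001,0.03,0.0022],0]]}}

```text
time: 6.08
eef_pos: [0.5347, 0.294, 0.2717]
tcp_rot: [-0.636, 0.306, -0.309, 0.638]
contact_force: [-0.2, 0.2, -0.0]
opening: 0.138
```

Run:
```python
from h import *
R0,p0,s=pose();print(p0,s['time'],s['opening'],s['contact_force'])
c=snap('wrist','w6');print(proj(c,p0-[0,0,.0836]))
a=c['pixels'][145:225,220:300];cv2.imwrite('pics/z6.png',cv2.resize(a,(640,640),interpolation=2)[:600])
```

```text
[0.53470958 0.29403263 0.27174351] 6.0833 0.13764427057460135 [-0.2377796   0.20385115 -0.02735894]
[[258.73614297 191.98903126]]
```

View pics/z6.png

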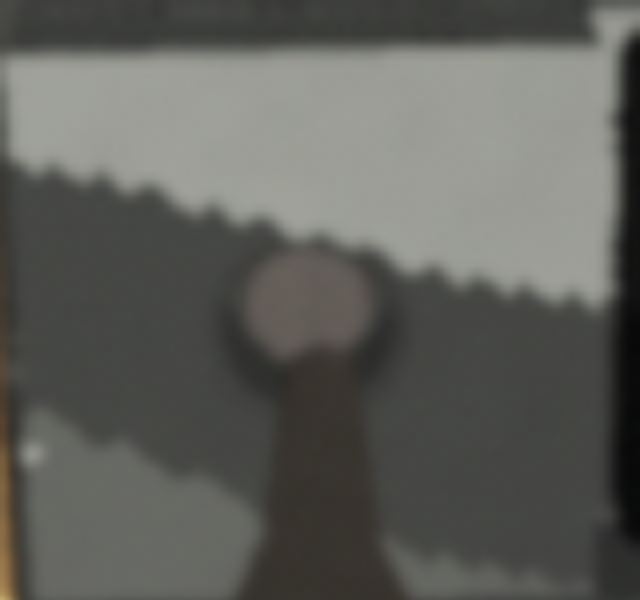

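Run:
```python
from h import *
c=load('w6');R0,p0,s=pose();print(p0)
f=lambda x,y:(220+x/8-.44,145+y/8-.44)
T=c['T']
pp=np.array([0.53471,0.29403,0.27174])
w=onplane(c,f(311,318),.174)[0];tp=onplane(c,f(322,373),pp[2]-.0836)[0]; b=onplane(c,f(309,303),.166)[0]
for q in (w,b,tp): print(q.round(4))
print(R0.inv().apply(w-tp),R0.inv().apply(b-tp)); go([p0[0],p0[1],.2436],down(.67))
```

```text
[0.53486854 0.29399982 0.27180353]
[0.5341 0.2945 0.174 ]
[0.5347 0.2935 0.166 ]
[0.5349 0.295  0.1881]
[-0.00023303  0.01413513 -0.00101363] [ 0.00100527  0.02213596 -0.00123507]
 w [-0.005, 0.001, 0.001] d [-0.0, 0.0282, -0.0001] dist 0.028
```

{"method": "jog_arm", "body": {"deltas": [[[-0.004,0,0.001],[0.0003,0.015,-0.001],0],[[-0.004,0,0.001],[0.0003,0.02,-0.001],0],[[-0.004,0,0.001],[0.0003,0.024,-0.001],0],[[-0.004,0,0.001],[0.0003,0.027,-0.001],0],[[-0.004,0,0.001],[0.0003,0.027,-0.001],0],[[-0.004,0,0.001],[0.0003,0.027,-0.001],0]]}}

```text
time: 6.63
eef_pos: [0.5343, 0.2931, 0.2454]
tcp_rot: [0.637, -0.307, 0.308, -0.637]
contact_force: [-1.5, -0.4, 3.6]
opening: 0.142
```

Run:
```python
from h import *
R0,p0,s=pose();print(p0,s['time'],s['opening'],s['contact_force'])
c=snap('wrist','w7')
a=c['pixels'][145:225,220:300];cv2.imwrite('pics/z7.png',cv2.resize(a,(640,640),interpolation=2)[:600])
```

```text
[0.53434202 0.2931171  0.24535573] 6.6333 0.1415308108991895 [-1.531177   -0.4115242   3.57652149]
```

View pics/z7.png

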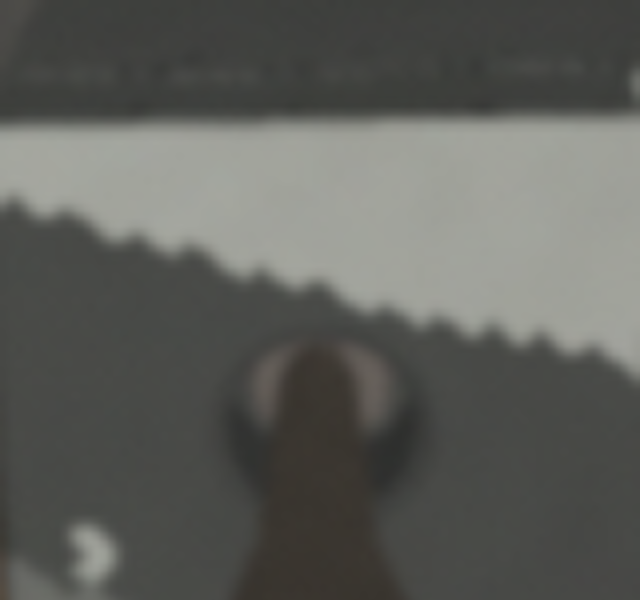

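The punch is in the well, on the button, with about 3.6 N upward force. I'll press further and hold.

{"method": "jog_arm", "body": {"deltas": [[[0,0,0],[0.0005,0.0015,0],0],[[0,0,0],[0.0005,0.003,0],0],[[0,0,0],[0.0005,0.003,0],0],[[0,0,0],[0.0005,0.003,0],0],[[0,0,0],[0.0005,0.003,0],0]]}}

```text
time: 7.1
eef_pos: [0.5348, 0.293, 0.2444]
tcp_rot: [-0.636, 0.307, -0.308, 0.637]
contact_force: [-2.9, -1.0, 8.4]
opening: 0.146
```

{"method": "jog_arm", "body": {"deltas": [[[0,0,0],[0,0.004,0],0],[[0,0,0],[0,0.005,0],0],[[0,0,0],[0,0.005,0],0],[[0,0,0],[0,0.005,0],0]]}}

```text
time: 7.43
eef_pos: [0.5354, 0.2932, 0.2441]
tcp_rot: [-0.636, 0.306, -0.309, 0.638]
contact_force: [-5.9, -2.0, 14.5]
opening: 0.142
```

Run:
```python
from h import *
R0,p0,s=pose();print(p0,s['time'],s['opening'],s['contact_force'])
c=snap('wrist','w8')
a=c['pixels'][145:225,220:300];a=cv2.resize(a,(400,400),interpolation=2)
b=c['pixels'][80:384:,60:464]
cv2.imwrite('pics/z8.png',np.hstack([a,cv2.resize(b,(400,400))]))
```

```text
[0.53539201 0.29317734 0.24412007] 7.4333 0.14180566461654343 [-5.85474917 -1.98202172 14.54659907]
```

View pics/z8.png

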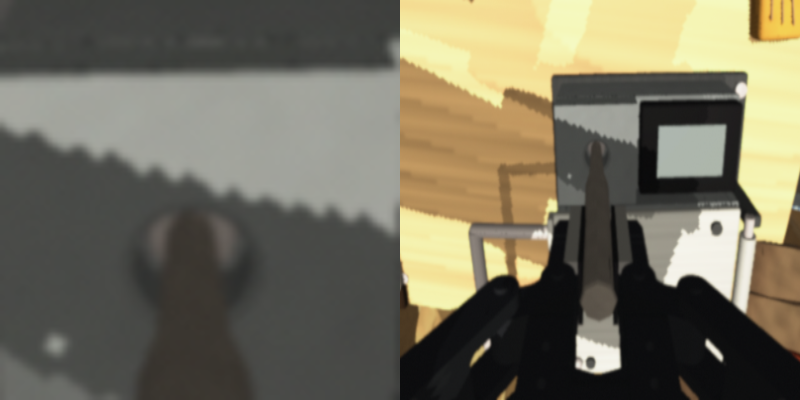

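The force reached 14.5 N with no more travel and the tip is about 5.5 mm below the button's rest height, so it has bottomed. I'll withdraw.

{"method": "jog_arm", "body": {"deltas": [[[0,0,0],[0,-0.03,0],0],[[0,0,0],[0,-0.07,0],0],[[0,0,0],[0,-0.07,0],0],[[0,0,0],[0,-0.07,0],0],[[0,0,0],[0,-0.07,0],0]]}}

```text
time: 7.9
eef_pos: [0.535, 0.293, 0.3132]
tcp_rot: [-0.636, 0.307, -0.308, 0.638]
contact_force: [-0.6, -0.7, -0.8]
opening: 0.137
```

Run:
```python
from h import *
R0,p0,s=pose();print(p0,s['time'],s['opening'],s['contact_force']);go([0.3732,0.3134,0.30],down(0.67))
```

```text
[0.53501491 0.29304259 0.31321584] 7.9 0.1374956312283185 [-0.57824634 -0.71142553 -0.8446575 ]
 w [-0.004, 0.001, 0.001] d [-0.1166, 0.0127, -0.1141] dist 0.164
```

{"method": "jog_arm", "body": {"deltas": [[[-0.004,0,0],[-0.1165,0.015,-0.114],0],[[-0.004,0,0],[-0.1165,0.015,-0.114],0],[[-0.004,0,0],[-0.1165,0.015,-0.114],0],[[-0.004,0,0],[-0.1165,0.015,-0.114],0],[[-0.004,0,0],[-0.1165,0.015,-0.114],0],[[-0.004,0,0],[-0.1165,0.015,-0.114],0],[[-0.004,0,0],[-0.1165,0.015,-0.114],0],[[-0.004,0,0],[-0.1165,0.015,-0.114],0]]}}

```text
time: 8.57
eef_pos: [0.3741, 0.3132, 0.297]
tcp_rot: [0.637, -0.308, 0.308, -0.636]
contact_force: [-0.1, 0.5, 0.0]
opening: 0.139
```

Run:
```python
from h import *
R0,p0,s=pose();print(p0,s['time'],s['opening'],s['contact_force']);go([0.3732,0.3134,0.265],down(0.67))
c=snap('wrist','w9');snap('scene','s9');print(proj(c,p0-[0,0,.0836]),proj(c,[.3732,.3134,.174]))
cv2.imwrite('pics/z9.png',cv2.resize(c['pixels'][140:240,210:310],(600,600),interpolation=2))
```

```text
[0.37408969 0.31323933 0.29696174] 8.5667 0.13939274427822496 [-0.10281901  0.51366407  0.01293696]
 w [0.001, 0.0, 0.001] d [-0.0007, 0.032, -0.0006] dist 0.032
[[259.42121676 191.98060184]] [[258.77975258 174.27251209]]
```

View pics/z9.png

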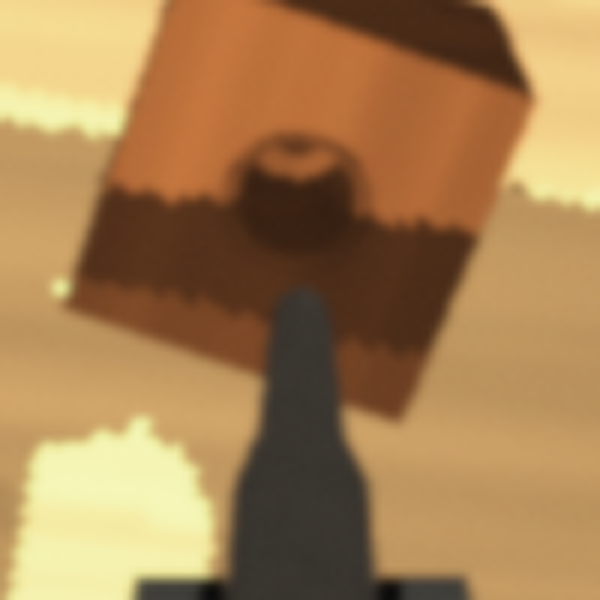

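Run:
```python
from h import *
c=load('w9');R0,p0,s=pose();print(p0)
w=onplane(c,(259.5,172),.174)[0];tp=onplane(c,(260.4,191),.297-.0836)[0]
print(w,tp,R0.inv().apply(w-tp))
```

```text
[0.37442631 0.31322604 0.29735965]
[0.37246466 0.31526696 0.174     ] [0.37416371 0.31424968 0.2134    ] [-0.00190621  0.03939808 -0.00066306]
```

{"method": "jog_arm", "body": {"deltas": [[[0,0,0],[-0.0011,0.02,-0.0006],0],[[0,0,0],[-0.0011,0.04,-0.0006],0],[[0,0,0],[-0.0011,0.06,-0.0006],0],[[0,0,0],[-0.0011,0.08,-0.0006],0],[[0,0,0],[-0.0011,0.09,-0.0006],0],[[0,0,0],[-0.0011,0.094,-0.0006],0],[[0,0,0],[-0.0011,0.094,-0.0006],0]]}}

```text
time: 9.25
eef_pos: [0.3734, 0.3133, 0.2026]
tcp_rot: [0.637, -0.308, 0.308, -0.635]
contact_force: [0.1, -0.5, -0.9]
opening: 0.136
```

Run:
```python
from h import *
R0,p0,s=pose();print(p0,s['time'],s['opening'],s['contact_force'],s['wrist_torque']);go([0.3732,0.3134,0.2006],down(0.67))
```

```text
[0.37342296 0.31325056 0.2025527 ] 9.25 0.1362920276377167 [ 0.05207525 -0.53524927 -0.90814602] [-0.02521189  0.05172833 -0.01499741]
 w [0.003, -0.001, 0.001] d [-0.0003, 0.002, -0.0001] dist 0.002
```

It went in freely, about 2 mm from the bottom. I'll lower the last bit and open.

{"method": "jog_arm", "body": {"deltas": [[[0,0,0],[0,0.0015,0],0],[[0,0,0],[0,0.0015,0],0.3],[[0,0,0],[0,0.0015,0],0.6],[[0,0,0],[0,0.0015,0],0.8],[[0,0,0],[0,0.0015,0],0.8],[[0,0,0],[0,0.0015,0],0.8],[[0,0,0],[0,0.0015,0],0.8],[[0,0,0],[0,-0.01,0],0.8]]}}

```text
time: 9.92
eef_pos: [0.3721, 0.3125, 0.2105]
tcp_rot: [0.639, -0.309, 0.307, -0.634]
contact_force: [-0.6, -0.4, -0.7]
opening: 0.794
```

Run:
```python
from h import *
R0,p0,s=pose();print(p0,s['time'],s['opening'],s['contact_force'])
c=snap('wrist','w10')
s=snap('scene','s10')
cv2.imwrite('pics/z10.png',np.hstack([cv2.resize(s['pixels'][60:280,150:370],(400,400),interpolation=2),cv2.resize(c['pixels'][84:,100:400],(400,400))]))
```

```text
[0.37207984 0.31253455 0.21054436] 9.9167 0.7944146409442852 [-0.56246665 -0.39994602 -0.74735692]
```

View pics/z10.png

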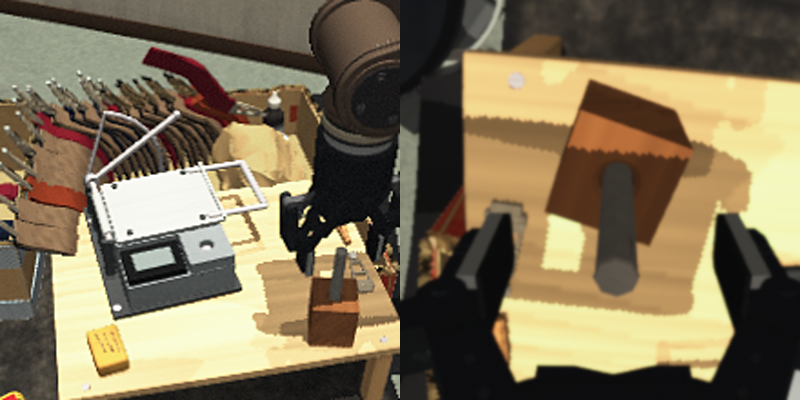

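The punch stands in the hole with its head at wrist-crop (615,280), and the fingers are clear of it. Next I'll rise and go above the bar.

Run:
```python
from h import *
R0,p0,s=pose();go([.3721,.3125,.30],down(.67));go([0.517,0.178,0.29],down(0.67))
```

```text
w [-0.001, -0.001, 0.002] d [-0.0003, -0.0852, -0.0026] dist 0.085
 w [-0.001, -0.001, 0.002] d [0.1951, -0.0748, 0.0276] dist 0.211
```

{"method": "jog_arm", "body": {"deltas": [[[0,0,0],[0,-0.085,0],0.8],[[0,0,0],[0,-0.085,0],0.8],[[0,0,0],[0,-0.085,0],0.8],[[0,0,0],[0.195,-0.085,0.0275],0.45],[[0,0,0],[0.195,-0.085,0.0275],0.45],[[0,0,0],[0.195,-0.085,0.0275],0.45],[[0,0,0],[0.195,-0.085,0.0275],0.45],[[0,0,0],[0.195,-0.085,0.0275],0.45],[[0,0,0],[0.195,-0.085,0.0275],0.45],[[0,0,0],[0.195,-0.085,0.0275],0.45]]}}

```text
time: 10.85
eef_pos: [0.5178, 0.1769, 0.3002]
tcp_rot: [-0.636, 0.308, -0.31, 0.636]
contact_force: [-0.0, 0.4, -0.2]
opening: 0.444
```

{"method": "jog_arm", "body": {"deltas": [[[0,0,0],[0,0,0],0.45],[[0,0,0],[0,0,0],0.45]]}}

```text
time: 11.02
eef_pos: [0.5173, 0.1776, 0.3004]
tcp_rot: [-0.636, 0.308, -0.309, 0.636]
contact_force: [1.0, -0.2, -0.3]
opening: 0.453
```

Run:
```python
from h import *
R0,p0,s=pose();print(p0,s['time'],s['opening'])
c=snap('wrist','w11')
cv2.imwrite('pics/z11.png',cv2.resize(c['pixels'],(768,576),interpolation=2))
```

```text
[0.5172784  0.1775675  0.30041682] 11.0167 0.45294950724923555
```

View pics/z11.png

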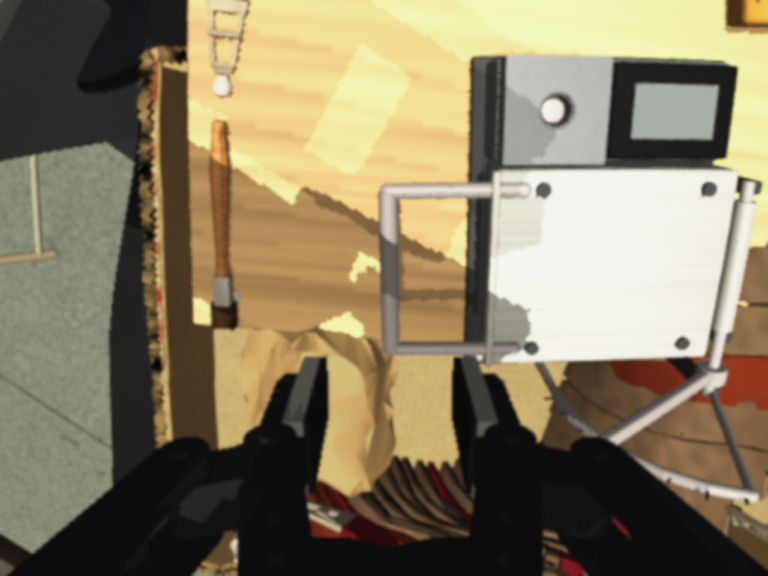

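Run:
```python
from h import *
c=load('w11')
a=onplane(c,[(259.3,128),(260,232)],.178);print(a,np.linalg.norm(a[0]-a[1]));d=a[0]-a[1];print(np.arctan2(d[1],d[0])-np.pi/2)
t=load('top0');s=load('scene0')
print(tri([(c,(259.3,128)),(s,np.array([417,222])/3.6+[180,110])]),tri([(c,(260,232)),(s,np.array([372,145])/3.6+[180,110])]))
m=a.mean(0);print(m)
u=d/np.linalg.norm(d)
g=m+0.008*u;print('target',g);go([g[0],g[1],.20],down(.675));go([g[0],g[1],.159],down(.675))
```

```text
[[0.49368883 0.20780012 0.178     ]
 [0.54934746 0.13796927 0.178     ]] 0.08929854913379866
0.6729390926171397
(array([0.49216823, 0.20785473, 0.18060418]), [np.float64(0.001275777982622708), np.float64(0.0012757779826227738)]) (array([0.54934665, 0.13557949, 0.17218099]), [np.float64(0.001774946908364022), np.float64(0.0017749469083639874)])
[0.52151814 0.17288469 0.178     ]
target [0.51653185 0.17914064 0.178     ]
 w [-0.001, -0.007, 0.001] d [-0.0016, 0.1004, 0.0002] dist 0.1
 w [-0.001, -0.007, 0.001] d [-0.0017, 0.1414, 0.0002] dist 0.141
```

{"method": "jog_arm", "body": {"deltas": [[[0,-0.006,0],[-0.0017,0.04,0.0005],0.45],[[0,-0.006,0],[-0.0017,0.08,0.0005],0.45],[[0,-0.006,0],[-0.0017,0.1,0.0005],0.45],[[0,-0.006,0],[-0.0017,0.12,0.0005],0.45],[[0,-0.006,0],[-0.0017,0.135,0.0005],0.45],[[0,-0.006,0],[-0.0017,0.1405,0.0005],0.45],[[0,-0.006,0],[-0.0017,0.1405,0.0005],0.45],[[0,-0.006,0],[-0.0017,0.1405,0.0005],0.45]], "force": 40}}

```text
time: 11.73
eef_pos: [0.5168, 0.18, 0.1607]
tcp_rot: [-0.637, 0.305, -0.307, 0.638]
contact_force: [0.7, -0.2, -0.3]
opening: 0.451
```

Run:
```python
from h import *
R0,p0,s=pose();print(p0,s['time'],s['opening'],s['contact_force'])
c=snap('wrist','w12');s=snap('scene','s12')
cv2.imwrite('pics/z12.png',np.hstack([cv2.resize(s['pixels'][60:260,180:380],(400,400),interpolation=2),cv2.resize(c['pixels'][84:,100:400],(400,400))]))
```

```text
[0.51682982 0.18000986 0.16074845] 11.7333 0.45086336820862394 [ 0.74454634 -0.20298694 -0.34518375]
```

View pics/z12.png

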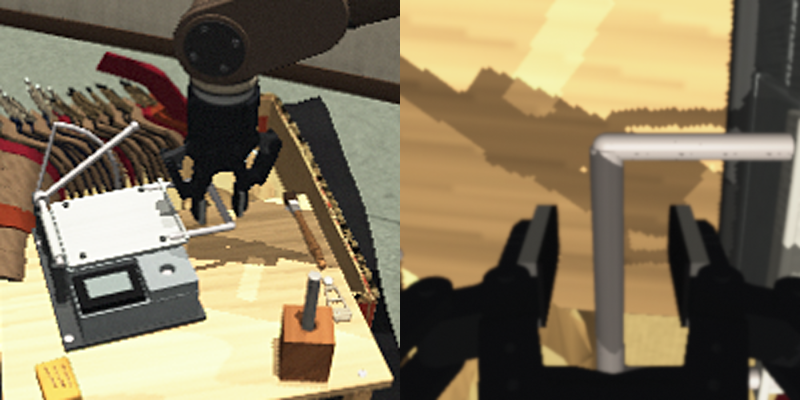

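The bar sits midway between the pads. I'll close.

{"method": "jog_arm", "body": {"deltas": [[[0,0,0],[0,0.001,0],0.2],[[0,0,0],[0,0.001,0],0],[[0,0,0],[0,0.001,0],0],[[0,0,0],[0,0.001,0],0],[[0,0,0],[0,0.001,0],0],[[0,0,0],[0,0.001,0],0]], "force": 40}}

```text
time: 12.33
eef_pos: [0.5162, 0.1783, 0.1622]
tcp_rot: [0.639, -0.305, 0.307, -0.636]
contact_force: [-8.2, -4.7, 8.7]
opening: 0.098
```

Run:
```python
from h import *
R0,p0,s=pose();print(p0,s['time'],s['opening'],s['contact_force'])
# set arm angle estimates
import glob
t=load('top0');sc=load('scene0')
for f in ['s10','scene0']:
    c=load(f);cv2.imwrite('pics/arm_%s.png'%f,cv2.resize(c['pixels'][110:190,190:290],(800,640)[:2],interpolation=2)[:600])
c=load('w11');cv2.imwrite('pics/arm_w11.png',cv2.resize(c['pixels'][110:340,370:512],None,fx=2.5,fy=2.5,interpolation=2))
```

```text
[0.51619508 0.17829855 0.16215824] 12.3333 0.09806012780431679 [-8.21592002 -4.6589493   8.65604161]
```

View pics/arm_scene0.png

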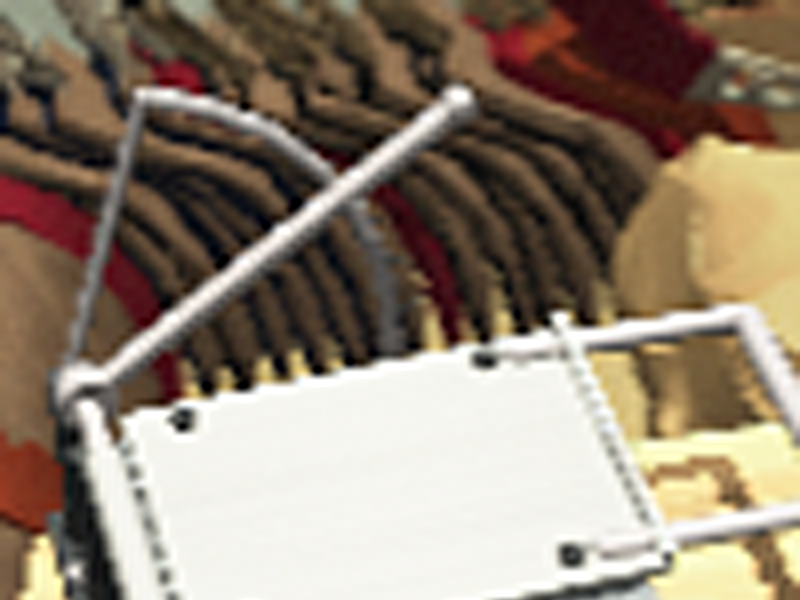

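View pics/arm_w11.png

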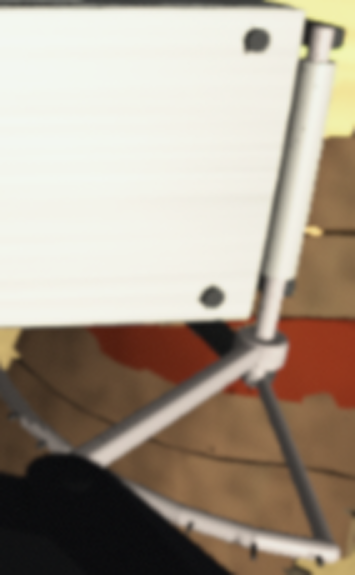

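```bash
cat > ang.py <<'E'
from h import *
yaw=0.673
ux=np.array([np.cos(yaw),np.sin(yaw),0]);uy=np.array([-ux[1],ux[0],0])
O1=np.array([.534,.2935,.112])+.032*ux-.069*uy
O2=np.array([.5205,.1727,.112])+.119*ux+.015*uy
O=(O1+O2)/2;O[2]=.112
def planehit(c,uv,y):
    d=rays(c,uv)@c['T'][:3,:3].T;o=c['T'][:3,3]
    k=(y-(o-O)@uy)/(d@uy);p=o+d*k[:,None]-O
    return np.c_[p@ux,p[:,2]]*1000
def ang(c,uv,y):
    q=planehit(c,np.array(uv,float),y);d=q[-1]-q[0];return q.round(1).tolist(),np.arctan2(-d[1]*np.sign(d[0]),abs(d[0])).round(4)
E
python3 - <<'E'
from ang import *
print(O1,O2)
s=load('scene0');t=load('top0')
f=lambda L:[(190+x/8-.44,110+y/8-.44) for x,y in L]
print('arm scene',ang(s,f([(85,388),(120,364),(300,236),(458,102)]),-.079))
print('rodR scene',ang(s,f([(500,352),(740,318)]),-.056))
g=lambda L:[(150+x/2.6-.3,90+y/2.6-.3) for x,y in L]
print('arm top',ang(t,g([(360,62),(410,107),(468,155)]),-.079))
w=load('w11');h=lambda L:[(370+x/2.5-.3,110+y/2.5-.3) for x,y in L]
print('arm w11',ang(w,h([(248,352),(170,402),(90,455)]),-.079))
E
```

```text
[0.60203266 0.2594918  0.112     ] [0.60420265 0.25860615 0.112     ]
arm scene ([[76.9, 70.1], [65.9, 76.4], [9.9, 109.8], [-38.3, 145.8]], np.float64(0.5811))
rodR scene ([[-41.8, 72.9], [-115.2, 68.5]], np.float64(-0.0594))
arm top ([[69.0, 90.2], [15.1, 118.6], [-40.5, 155.5]], np.float64(0.5378))
arm w11 ([[68.3, 73.4], [24.2, 102.8], [-12.7, 128.5]], np.float64(0.5967))
```

{"method": "jog_arm", "body": {"deltas": [[[0,0,0],[0,-0.012,0.0004],0],[[0,0,0],[0,-0.023,0.0014],0],[[0,0,0],[0,-0.035,0.003],0],[[0,0,0],[0,-0.0465,0.0056],0],[[0,0,0],[0,-0.0575,0.0087],0],[[0,0,0],[0,-0.0685,0.0125],0],[[0,0,0],[0,-0.0795,0.017],0],[[0,0,0],[0,-0.0795,0.017],0],[[0,0,0],[0,-0.0795,0.017],0]], "force": 40}}

```text
time: 13.08
eef_pos: [0.5291, 0.189, 0.2435]
tcp_rot: [0.64, -0.306, 0.306, -0.635]
contact_force: [-4.9, -5.1, 0.7]
opening: 0.097
```

Run:
```python
from ang import *
R0,p0,s=pose();print(p0,s['time'],s['opening'],s['contact_force'],R0.as_matrix().round(3).tolist())
q=p0-O;print('TCP unit',(q@ux).round(4),(q@uy).round(4),q[2])
s=snap('scene','s13');cv2.imwrite('pics/z13.png',cv2.resize(s['pixels'][60:240,180:380],(800,720),interpolation=2)[:600])
```

```text
[0.52914391 0.1889738  0.24346441] 13.0833 0.09710209580552684 [-4.94621642 -5.0985727   0.6679418 ] [[0.626, -0.002, 0.78], [-0.78, -0.006, 0.626], [0.004, -1.0, -0.005]]
TCP unit -0.1015 -0.0087 0.13146440532600923
```

View pics/z13.png

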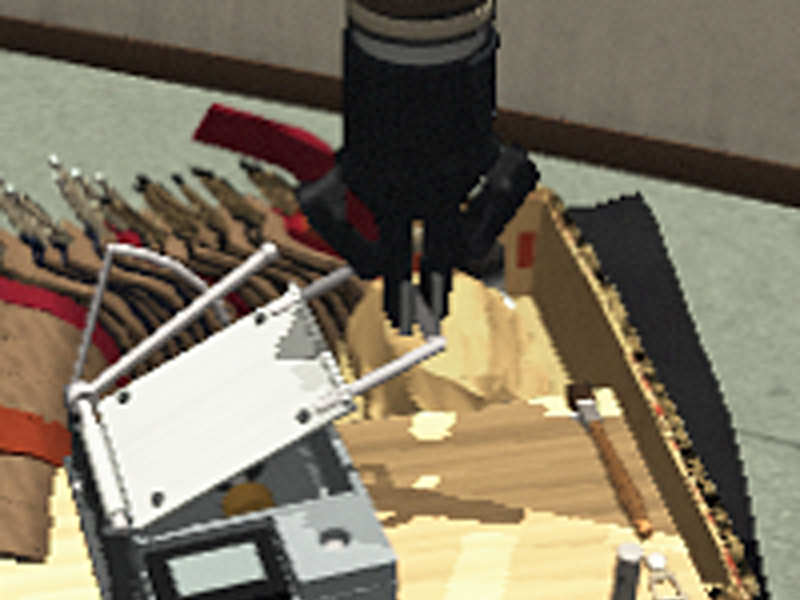

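{"method": "jog_arm", "body": {"deltas": [[[0,0,0],[0,-0.0105,0.005],0],[[0,0,0],[0,-0.02,0.011],0],[[0,0,0],[0,-0.0285,0.0165],0],[[0,0,0],[0,-0.0285,0.0165],0],[[0,0,0],[0,-0.0285,0.0165],0],[[0,0,0],[0,-0.0285,0.0165],0]], "force": 40}}

```text
time: 13.63
eef_pos: [0.5419, 0.1994, 0.2741]
tcp_rot: [0.64, -0.306, 0.306, -0.635]
contact_force: [-5.6, -4.9, 2.9]
opening: 0.098
```

Run:
```python
from ang import *
R0,p0,s=pose();print(p0,s['time'],s['opening'],s['contact_force'],'theta',np.arcsin((p0[2]-.1622)/.195))
s=snap('scene','s14');cv2.imwrite('pics/z14.png',cv2.resize(s['pixels'][110:210,190:310],(780,650),interpolation=2)[:600])
w=snap('wrist','w14');snap('top','t14');cv2.imwrite('pics/z14w.png',cv2.resize(w['pixels'],(768,576),interpolation=2))
```

```text
[0.54189968 0.19944549 0.27409645] 13.6333 0.09828113886065679 [-5.58162595 -4.87779503  2.86834692] theta 0.6111722860797456
```

View pics/z14.png

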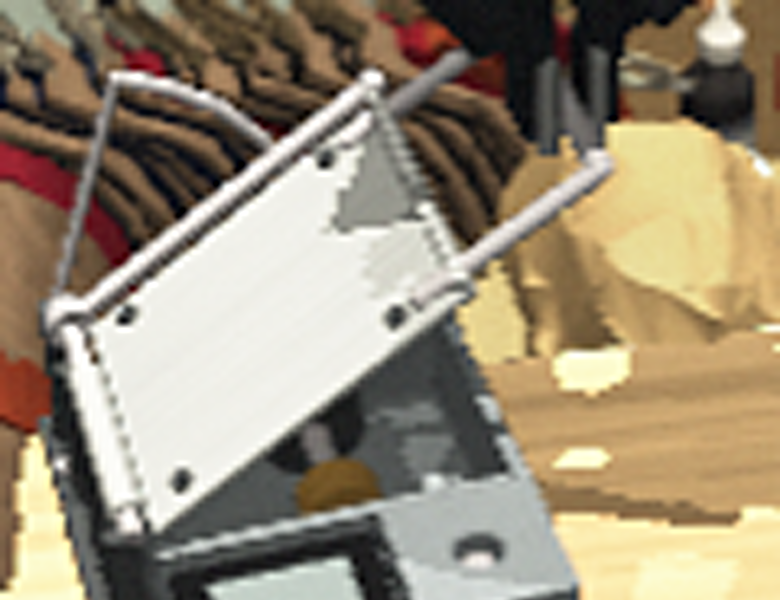

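View pics/z14w.png

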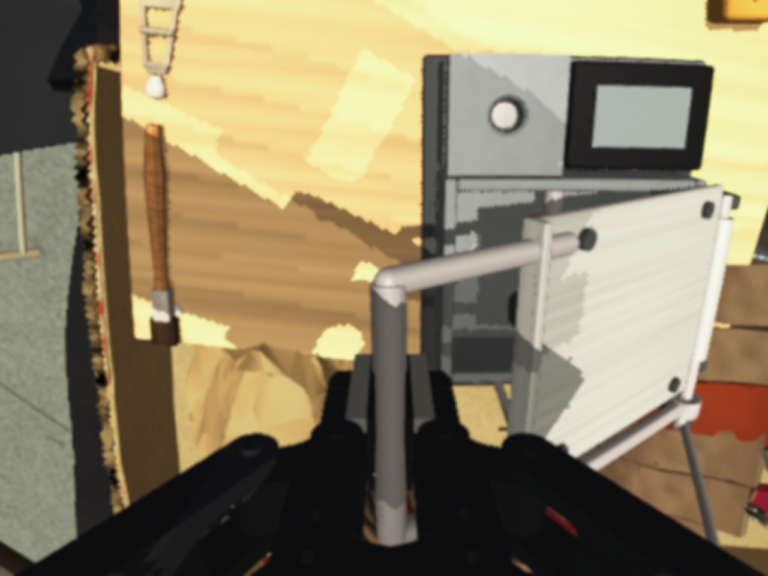

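Run:
```python
from ang import *
s=load('s14');w=load('w14');t=load('t14')
f=lambda L:[(190+x/6.5-.42,110+y/6.5-.42) for x,y in L]
g=lambda L:[(x/1.5-.17,y/1.5-.17) for x,y in L]
print('arm s',ang(s,f([(85,300),(200,213),(372,84)]),-.079))
print('rodL s',ang(s,f([(425,298),(595,166)]),.027))
print('flap edge s',ang(s,f([(165,527),(462,288)]),.040))
print('rodL w',ang(w,g([(575,240),(388,280)]),.027))
print('arm w',ang(w,g([(685,410),(598,466)]),-.079))
p,e=tri([(s,f([(598,160)])[0]),(w,g([(388,280)])[0])]);q=p-O;print('cornerL',q@ux,q@uy,q[2],e, np.arctan2(q[2]-.066,.076-q@ux),np.hypot(q[2]-.066,.076-q@ux))
R0,p0,st=pose();q=p0+R0.apply([0,-.016,0])-O;print(q@ux,q@uy,q[2],np.arctan2(q[2]-.066,.076-q@ux),np.hypot(q[2]-.066,.076-q@ux))
cv2.imwrite('pics/z14b.png',cv2.resize(s['pixels'][115:165,195:285],(792,440),interpolation=2))
```

```text
arm s ([[70.5, 75.5], [26.1, 104.1], [-38.3, 145.3]], np.float64(0.5706))
rodL s ([[-28.3, 134.3], [-84.8, 174.1]], np.float64(0.6128))
flap edge s ([[65.3, 70.8], [-37.2, 146.2]], np.float64(0.6346))
rodL w ([[-17.0, 122.5], [-85.3, 167.4]], np.float64(0.5818))
arm w ([[73.6, 75.7], [9.1, 118.5]], np.float64(0.5863))
cornerL -0.08488541896559353 0.030938501536168315 0.179014581369149 [np.float64(0.0003884736230993938), np.float64(0.00038847362309936233)] 0.6123709432742216 0.19661234355395532
-0.08500029856445626 -0.008399933197361672 0.17794758337715694 0.607581697191025 0.19609527674533508
```

View pics/z14b.png

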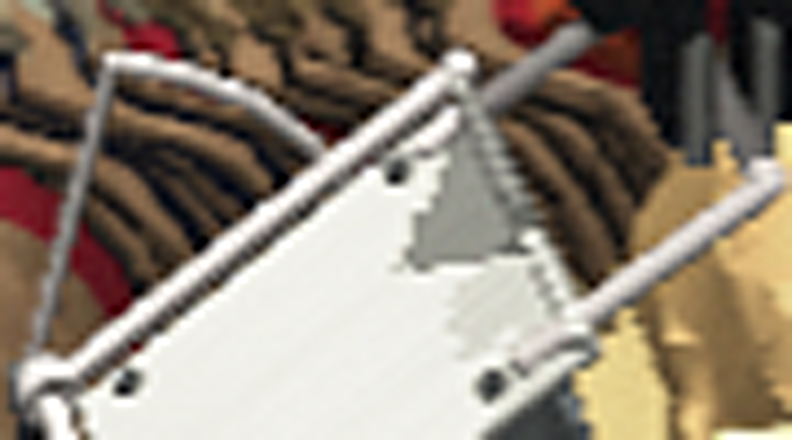

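Run:
```python
from ang import *
def fit(c,a,b,y,n=40,hw=5,name=''):
    g=cv2.cvtColor(c['pixels'],cv2.COLOR_BGR2GRAY).astype(np.float32)
    a=np.array(a,float);b=np.array(b,float);d=(b-a)/np.linalg.norm(b-a);nn=np.array([-d[1],d[0]])
    o=np.arange(-hw,hw+.01,.25);P=[]
    for k in np.linspace(0,1,n):
        p=a+k*(b-a);q=p+o[:,None]*nn
        v=cv2.remap(g,q[:,0].astype(np.float32)[None],q[:,1].astype(np.float32)[None],1)[0]
        wt=np.clip(v-(v.max()+np.median(v))/2,0,None);wt[np.abs(o-o[v.argmax()])>2.5]=0
        P.append(p+nn*(wt@o/wt.sum()))
    q=planehit(c,np.array(P),y)
    for _ in range(3):
        m=np.polyfit(q[:,0],q[:,1],1);r=q[:,1]-np.polyval(m,q[:,0]);q=q[np.abs(r)<2*r.std()+.1]
    print(name,'slope ang',-np.arctan(m[0]).round(4),'res',r.std().round(2),'at hinge x z=',np.polyval(m,76).round(1),'hinge-anchored',np.arctan2(q[:,1].mean()-66,76-q[:,0].mean()).round(4),np.arctan2(q[-8:,1].mean()-66,76-q[-8:,0].mean()).round(4))
for n in ['scene0','s10']:
    fit(load(n),(206,154.5),(243,126),-.079,name='arm '+n)
f=lambda x,y:(190+x/6.5-.42,110+y/6.5-.42)
s=load('s14')
fit(s,f(475,262),f(590,172),.026,hw=3,name='rodL s14')
fit(s,f(400,100),f(455,65),-.056,hw=3,name='rodR s14')
w=load('w11');fit(w,(370+245/2.5,110+354/2.5),(370+95/2.5,110+452/2.5),-.079,name='arm w11')
w=load('w14');fit(w,(570/1.5,241/1.5),(410/1.5,277/1.5),.026,name='rodL w14')
```

```text
arm scene0 slope ang 0.5911 res 0.21 at hinge x z= 70.4 hinge-anchored 0.6407 0.6214
arm s10 slope ang 0.5909 res 0.19 at hinge x z= 70.4 hinge-anchored 0.641 0.6214
rodL s14 slope ang 0.566 res 0.2 at hinge x z= 70.6 hinge-anchored 0.5892 0.587
rodR s14 slope ang 0.5541 res 0.29 at hinge x z= 80.7 hinge-anchored 0.6329 0.6287
arm w11 slope ang 0.593 res 0.03 at hinge x z= 72.1 hinge-anchored 0.6693 0.6442
rodL w14 slope ang 0.577 res 0.07 at hinge x z= 61.2 hinge-anchored 0.5503 0.5542
```

{"method": "jog_arm", "body": {"deltas": [[[0,0,0],[0,-0.0024,0.0016],0],[[0,0,0],[0,-0.0024,0.0016],0],[[0,0,0],[0,-0.0024,0.0016],0],[[0,0,0],[0,-0.0024,0.0016],0],[[0,0,0],[0,-0.0024,0.0016],0],[[0,0,0],[0,-0.0024,0.0016],0]]}}

```text
time: 14.28
eef_pos: [0.543, 0.2004, 0.2764]
tcp_rot: [0.64, -0.306, 0.306, -0.635]
contact_force: [-1.2, -1.3, -0.5]
opening: 0.095
```

Run:
```python
from ang import *
for i in range(4):
    R0,p0,s=pose();q=p0+R0.apply([0,-.016,0])-O;print(p0.round(4),s['time'],s['opening'].__round__(3),s['contact_force'].round(1),np.abs(s['dq']).max().round(4),'theta',np.arctan2(q[2]-.066,.076-q@ux).round(3))
    c=snap(['scene','top','scene','wrist'][i],'f%d'%i)
a=load('f2')['pixels'][110:310,180:380];cv2.imwrite('pics/z15.png',cv2.resize(a,(600,600),interpolation=2))
```

```text
[0.543  0.2004 0.2764] 14.2833 0.095 [-1.2 -1.3 -0.5] 0.0038 theta 0.622
[0.543  0.2004 0.2764] 14.3333 0.099 [-2.3 -1.6 -0.5] 0.0015 theta 0.622
[0.543  0.2004 0.2764] 14.3833 0.101 [-1.9 -2.  -1.2] 0.0017 theta 0.622
[0.543  0.2003 0.2763] 14.4333 0.097 [-2.2 -1.9  1. ] 0.0023 theta 0.622
```

View pics/z15.png

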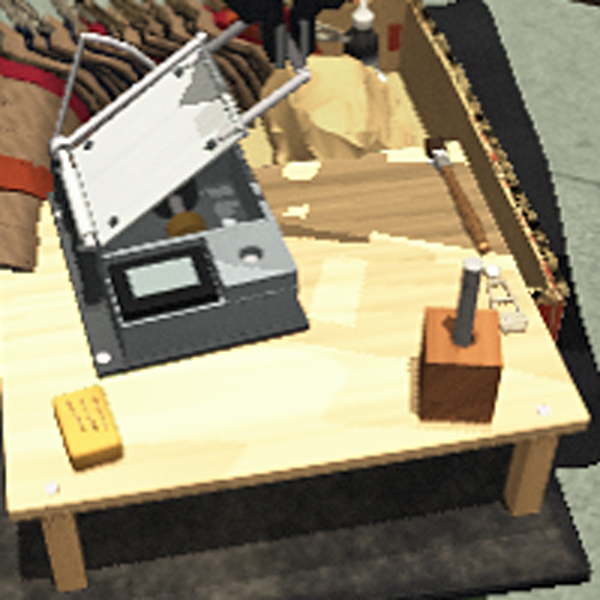

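The flap is parallel to the arm and held still, the punch is upright at (466,300), and the wax, brush and buckle haven't moved. I'm handing in.

```bash
python3 -c "
from h import *
print(ctrl.sign_off());print(ctrl.get_state()['time'])"
```

```text
the job is handed in; nothing more can be done
None
the job is handed in; nothing more can be done
```

I zeroed the readout, put the punch back in the stand and raised the flap into line with the set arm. I handed the job in at about 14.4 s with the gripper still holding the bar. The hand-in reports no verdict, so what follows rests on my own checks.

- **Button:** I pressed with the punch until travel stopped, with the tip about 5.5 mm below the button's rest height and up to 14.5 N on the tool. The readings showed about 6 N of sideways force, so the punch was probably touching the side of the well.
- **Punch:** It went back into the hole without resistance. I let go about 2 mm or less above its original seat, and the last picture shows it upright. I judged the seating from the tool height and the pictures, not a separate measurement.
- **Flap:** It was still at hand-in, with joint speeds of at most 0.004 rad/s. The tool position puts it at about 0.62 rad.
- **Set arm:** Estimates of its angle disagree slightly:
  - Line fits gave 0.59 rad.
  - Fits tied to the hinge position gave 0.62–0.67 rad.
  - The top view gave 0.54 rad; I set it aside because that view resolves height poorly.
- **Alignment:** With the same line fit, the flap read 0.57–0.58 rad before I raised it a final 0.015 rad, so it should now be within about 0.03 rad of the arm. The exception is the highest estimate, 0.67 rad, which would put it about 0.05 rad off; the limit is 0.06.
- **Other things on the board:** The wax block, brush and buckle look unmoved in the last picture. I never moved the tool against the set arm, and its line fit was the same before and after the button work.

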